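Swing out the stabiliser leg of the red-banded tube's stand

TASK

On the soil-sampling bench, swing out the yellow stabiliser leg of the stand that carries the red-banded grey tube until it snaps fully home against its stop, then let go of it. Leave the tube in place on its stand, and leave the leg of the blue-banded tube's stand folded.

Things in the scene. Friction and masses are not known exactly. Their poses are not given: they have to be found in the camera images.
- red_leg (a joint): Angle (rad) of the yellow leg of the stand under the red-banded tube: 0 folded along the stand's front edge, 1.571 out at its stop; it grows clockwise seen from above, away from the tube. Vertical hinge, stays where left (0.1 N m). From 1.25 rad a sprung ball catch resists (up to 0.7 N m, 5 N at the post); past 1.43 it pulls the leg to the stop and holds it. Stand bolted down.
- red_grip (a point): Top centre of the upright round post (black grip, 20 mm thick, z = 48 to 93 mm) at the free end of that leg, a yellow bar 24 mm wide, top at z = 36 mm. Nothing else near the post is higher than 36 mm but the tube, at least 65 mm from it. Axes turn with the leg: z up; the hinge axis lies 150 mm along +y from here.
- blue_leg (a joint): The same for the identical stand under the blue-banded tube (0 folded, 1.571 out). It starts nearly folded and must be left so.
- red_tube: Loose short grey pipe standing upright on its stand, a grey plate 170 x 190 mm and 24 mm thick, around a low spigot: 110 mm outside diameter, 4 mm wall, 100 mm high, red band around its rim. Origin at the centre of its underside, z = 24 mm; rim at z = 124 mm.

How it is judged:
By the outcome, as a careful person would: the job done as asked, in the order asked, and still so for the second after the job is handed in, with the robot touching nothing.
It also fails if it takes over 38 s, if anything falls off the work surface, if the arm or the gripper's body presses on something with over 40 N, if the wrist force passes 120 N, or if a joint passes its speed limit or range.

ROBOT

A 6-joint arm with a two-finger parallel gripper is mounted at the origin on the work surface. World frame = base frame: x ahead of the robot, y to its left, z up, the work surface at z = 0. Lengths are in mm, angles in rad, forces in N, time in s.
With the tool pointing down it reaches from about 350 to 975 mm from the base axis. Payload 7.1 kg.
Tool frame: the origin (TCP) lies between the finger pads; the fingertips stand 19 mm ahead of it and the grasp point (between the pads) is the TCP (ctrl.finger_overhang is the distance from the TCP to the fingertips, in mm); z points along the fingers, y is the line along which they close (so a half turn about z gives the same grasp; the last joint's range is limited). The gripper opens to 88 mm and grips with 3 to 60 N. Pads are 20 mm wide; open, the fingers measure 115 mm over their backs; the gripper's body (75 mm by 178 mm) begins 61 mm behind the grasp point.
Start: joints at [1.25, 0.423, 1.63, -0, 1.089, -0.019], TCP at [185.743, 596.745, 241.675] pointing down, gripper open.
Joint ranges: [-3, 3], [-0.9, 2.11], [0.09, 2.58], [-1.31, 4.45], [0.11, 2.69], [-2.54, 2.54]. Speed limits (rad/s): [2.39, 2.39, 3.01, 3.14, 3.14, 3.14].

INTERFACE

Orientations are given as a rotation vector (axis times angle).
In Python, from workcell import ctrl gives the robot as it stands. The module is installed in compiled form; this text tells all that it offers.
- The arm moves only by the tool arm_command, never from a script. Its argument "rows" is one flat list of numbers, 7 for each row, row after row: the turn, a rotation vector about the tool's x, y, z scaled (see below), then the shift along the tool's x, y, z scaled (see below), then the opening, from -1 (shut) to 1 (fully open). A call has 1 to 5 rows; each row is the pose to reach, as a shift and turn from the pose commanded when the call began, along the tool's axes at that moment, turning the shorter way round; what a row does not reach only later rows make up. The controller multiplies each number of a shift by 80 mm and each number of a turn by 180 degrees. A row lasts 1/10 s, in which the tool goes at most 50 mm and 8.59 degrees, less where a joint would pass 70% of its speed; a pose out of reach is approached as far as the arm can. A call with a number of a shift or a turn outside -1 to 1 is refused whole. A call with a gripper value outside its range is refused whole. The fingers move at their own pace and stop on an object; the grip force is fixed at half the most. Time passes only in rows, so rows that repeat a pose let the fingers close. It gives the time, the measured TCP pose, the force, the opening and the grip force at its end, in the units of the state.
- ctrl.get_obs(): the state, without advancing time (a new reading comes with each control period).
- ctrl.get_image(name): name is "side" or "top" or "wrist"; returns (picture, depth): 400x640x3 uint8, red, green, blue; 400x640 float32, mm along the optical axis (not along the pixel's ray), 0 where there is no reading.
- ctrl.camera_params(name): a dict with "camera_matrix" (3x3 intrinsics, pixels), "world_to_cam" (4x4, takes a point from world to camera coordinates); the wrist camera has in their place "tool_from_camera" (4x4, takes a point from camera to tool coordinates, whose origin is the TCP and whose axes are the flange's). Camera axes: x right, y down, z forward; pixel columns grow to the right and rows downward; lengths in mm; the calibration is good to about 2 mm. A picture is of the moment at which its call begins: read the wrist's pose just before it. camera_params takes no time and is no camera call.
- ctrl.close_job(): hands the job in; it is judged then, once.
The state is a dict: "t": time; "qpos": joint angles; "qvel": joint speeds; "joint_torque": joint torques, N m; "ee_pos": TCP position; "orientation": TCP orientation; "ft_force": force on the tool from outside, world axes, zero at the start; "moment": the same for the moment, N m; "width": finger opening in mm; "grasp_force": force on a finger pad.
Only numpy, scipy, OpenCV 4.12 (cv2) and the standard library are available. Lean on these libraries where they do the work, as an engineer would, in place of code of your own. Each camera call takes 0.05 s, during which the arm holds its last target. There are 200 camera calls.

## Working session

There is one attempt and no reset: what is moved stays moved. The work goes in short steps, Python scripts to look and compute and a tool call to move; the robot and the scene stay as the last step left them, time stands still between calls to the robot, and variables do not carry over. Pictures are saved under pics/ and viewed, at most 10 in all, crops included, and the job is handed in when it is done.

Besides the shell and the picture viewer there is one more tool, called by a JSON object that holds its "fn" and its "kwargs", one argument or row to a line. arm_command: Moves the arm, as the interface text tells. Shifts and turns lie within -1 to 1; 1 stands for 80 mm of shift or 180 degrees of turn. Its arguments: {"type":"object","properties":{"rows":{"type":"array","items":{"type":"number"}}},"required":["rows"]}

```bash
mkdir -p pics
cat > h.py <<'E'
import numpy as np, cv2
from workcell import ctrl
def shot(n,f):
    im,d=ctrl.get_image(n); cv2.imwrite('pics/'+f,im[:,:,::-1]); np.savez('pics/'+f+'.npz',im=im,d=d); return im,d
def cast(n,u,v,z):
    p=ctrl.camera_params(n);K=p['camera_matrix'];W=np.linalg.inv(p['world_to_cam'])
    r=W[:3,:3]@np.linalg.solve(K,[u,v,1.]);o=W[:3,3]
    return o+r*(z-o[2])/r[2]
E
python3 - <<'E'
from h import *
o=ctrl.get_obs();print(o)
shot('top','top1.png');shot('side','side1.png')
print(ctrl.camera_params('top'))
E
```

```text
{'t': 0.0, 'qpos': array([ 1.25001559e+00,  4.23861351e-01,  1.63068566e+00,  1.04640769e-05,
        1.08856255e+00, -1.89974285e-02]), 'qvel': array([ 1.37332815e-05,  8.63592345e-04,  3.65244210e-03,  7.98010028e-04,
        8.06252169e-04, -5.47079800e-04]), 'joint_torque': array([ 1.57900737e-03, -5.44625902e+01, -2.73673171e+01,  6.45114155e-02,
        2.27497896e-02, -9.62155173e-05]), 'ee_pos': array([185.57248198, 596.27187573, 240.89056062]), 'orientation': array([-4.72210809e-01, -3.10563151e+00,  2.34579314e-03]), 'ft_force': array([-0.51430749, -0.13371562, -0.34580722]), 'moment': array([ 0.0121781 ,  0.04228262, -0.03259058]), 'grasp_force': 0.0, 'width': 87.68863972141173}
{'camera_matrix': array([[461.29597151,   0.        , 322.48896635],
       [  0.        , 461.29597151, 198.14138559],
       [  0.        ,   0.        ,   1.        ]]), 'world_to_cam': array([[-1.07811369e-02, -9.99922342e-01, -6.25120971e-03,
         2.37461011e+01],
       [-9.96060555e-01,  1.12893614e-02, -8.79540819e-02,
         6.46558133e+02],
       [ 8.80178237e-02,  5.27833841e-03, -9.96104915e-01,
         1.02350016e+03],
       [ 0.00000000e+00,  0.00000000e+00,  0.00000000e+00,
         1.00000000e+00]])}
```

View pics/top1.png

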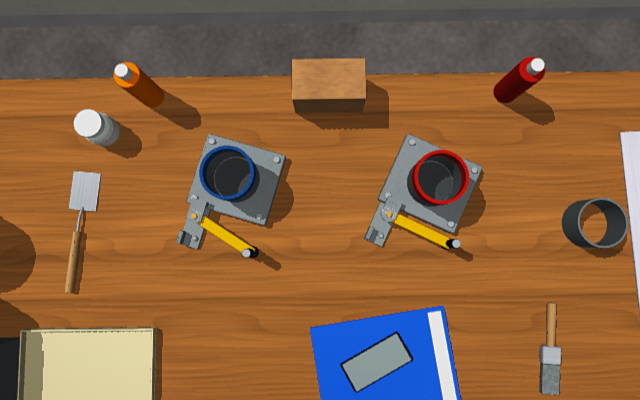

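View pics/side1.png

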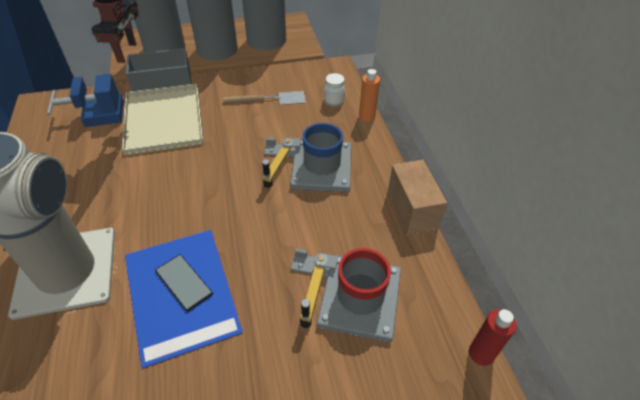

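Top view: the red-banded tube's stand has its hinge near (389,213) and the post top near (455,243). The leg swings clockwise, towards the robot. In the side view the post is at about (305,308).

```bash
python3 - <<'E'
from h import *
from scipy.spatial.transform import Rotation as R
z=np.load('pics/top1.png.npz');im,d=z['im'],z['d']
hsv=cv2.cvtColor(im,cv2.COLOR_RGB2HSV)
y=cv2.inRange(hsv,(20,150,120),(32,255,255))
n,l,s,c=cv2.connectedComponentsWithStats(y)
for i in range(1,n):
    if s[i,4]>60:
        pts=np.argwhere(l==i)[:,::-1].astype(np.float32)
        r=cv2.minAreaRect(pts);b=cv2.boxPoints(r);print(s[i],r)
        print([cast('top',*q,36).round(0)[:2].tolist() for q in b])
print(im[234:254,446:464].mean(2).astype(int)); print(d[234:254:2,446:464].astype(int))
p=R.from_rotvec(ctrl.get_obs()['orientation']).as_matrix();print(p.round(3))
print(ctrl.camera_params('wrist'))
E
python3 - <<'E'
import cv2,numpy as np
a=cv2.imread('pics/top1.png')[120:270,340:500];b=cv2.imread('pics/side1.png')[235:345,270:410]
a=cv2.resize(a,None,fx=3.6,fy=3.6,interpolation=2);cv2.imwrite('pics/c1.png',a)
E
```

```text
[393 214  57  35 621] ((422.3854064941406, 230.54067993164062), (61.26553726196289, 10.791333198547363), 25.463346481323242)
[[590.0, -140.0], [612.0, -151.0], [551.0, -274.0], [530.0, -263.0]]
[199 216  56  37 588] ((226.37135314941406, 236.2436981201172), (61.292762756347656, 10.868620872497559), 33.27488327026367)
[[591.0, 299.0], [611.0, 285.0], [534.0, 169.0], [514.0, 183.0]]
[[107 107 106 106 105  80  59  60  57  58  56  60  82 103 103 102 103 103]
 [ 97 108 108 111 109 107  84  82  64  60  61  86 108 109 107 106 108 105]
 [101 108 105 113 116 117 117 115  93  89  91 114 117 115 112 114 115 113]
 [127 117 109 106 103 123 124 122 120 119 117 120 118 118 116 119 117 116]
 [140 142 133  81  60  98 100  97  96 101 104 101 117 114 116 117 117 115]
 [132 124 120  59  26  28  22  36  89 117 122 121 132 105 115 116 116 115]
 [118  67  28  11   4   0  18  91 159 178 180 179 162 111 114 115 116 115]
 [ 94  20   1   4   3   7  71 165 185 185 181 181 179 150 127 112 114 113]
 [ 59   8   4   6   5  21 111 188 186 181 180 176 179 177 134 112 111 112]
 [ 43   4   7   8   4  25 126 192 185 179
[... 1643 characters left out ...]
066 1070 1067 1069 1069 1066 1067 1071 1067 1068 1067 1066 1068 1069
  1068 1065 1066 1066]]
[[-0.955  0.297 -0.   ]
 [ 0.297  0.955 -0.001]
 [ 0.    -0.001 -1.   ]]
{'camera_matrix': array([[279.87466378,   0.        , 318.7292517 ],
       [  0.        , 279.87466378, 199.99556816],
       [  0.        ,   0.        ,   1.        ]]), 'tool_from_camera': array([[ 1.34123534e-03, -9.61656367e-01, -2.74253956e-01,
         7.57132765e+01],
       [ 9.99998627e-01,  1.55672060e-03, -5.68074850e-04,
         3.78904390e-01],
       [ 9.73229580e-04, -2.74252818e-01,  9.61657135e-01,
        -1.43647957e+02],
       [ 0.00000000e+00,  0.00000000e+00,  0.00000000e+00,
         1.00000000e+00]])}
```

View pics/c1.png

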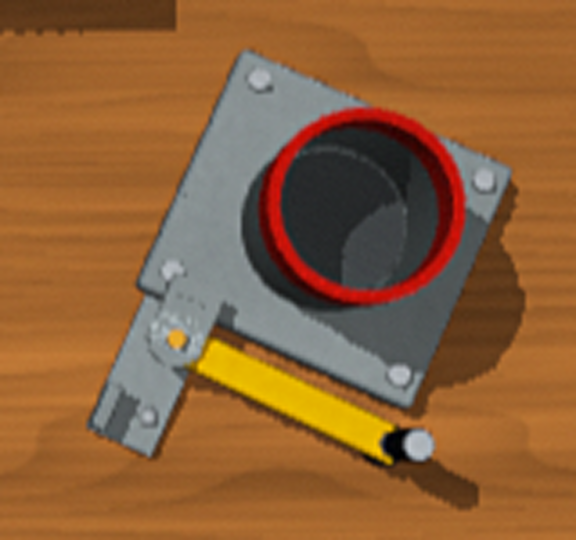

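Run:
```python
from h import *
P=cast('top',456,243,93);print(P, cast('top',389.2,213.9,40))
z=np.load('pics/side1.png.npz');im=z['im']
p=ctrl.camera_params('side')
def proj(X):
    c=p['world_to_cam'][:3,:3]@X+p['world_to_cam'][:3,3];q=p['camera_matrix']@c;return q[:2]/q[2]
print('proj side',proj(P),proj(P-[0,0,45]))
u,v=proj(P).astype(int);print(im[v-10:v+10,u-10:u+10].mean(2).astype(int))
u=np.array([.441,.897]);H=P[:2]+150*u;print('hinge',H)
o=ctrl.get_obs();print(o['ee_pos'])
```

```text
[ 542.4892927  -265.53435412   93.        ] [ 608.52702311 -132.97215938   40.        ]
proj side [303.62207659 302.87961182] [303.82690369 313.08728933]
[[109 110 112 113 114 115 117 116 115 114 113 113 115 117 129 150 157 158
  158 159]
 [109 110 112 113 114 115 117 117 116 115 113 113 114 120 139 154 158 158
  158 158]
 [109 110 112 112 114 115 117 118 116 116 114 113 115 125 145 156 158 158
  158 158]
 [107 110 112 113 113 115 117 117 117 116 114 113 117 129 149 157 158 158
  158 158]
 [107 110 111 113 114 115 117 118 117 116 116 114 118 135 152 157 158 158
  158 158]
 [105 108 111 113 114 115 116 118 118 116 115 113 121 140 154 158 158 158
  158 159]
 [103 107 110 112 114 114 115 117 118 118 121 123 130 147 157 158 158 158
  158 159]
 [100 105 109 113 114 115 116 117 121 127 138 148 154 162 164 161 157 157
  158 159]
 [100 104 109 112 113 114 115 119 128 145 159 169 173 174 173 165 154 156
  158 158]
 [ 99 103 108 111 113 114 115 120 137 160 171 175 177 178 177 166 150 153
  157 158]
 [ 99 104 108 111 113 114 115 118 137 164 175 176 176 177 177 166 148 149
  157 158]
 [ 98 104 108 110 112 114 113 113 129 161 173 175 175 177 175 166 145 143
  155 157]
 [ 98 102 108 110 113 114 113 108 116 149 167 173 175 175 171 156 132 137
  154 156]
 [ 97 101 107 109 112 114 113 102  94 120 147 162 168 165 153 130 110 132
  153 154]
 [ 96 101 106 109 111 113 112  99  73  80 108 128 136 132 113  87  91 130
  153 151]
 [ 96 100 106 109 110 113 111  98  63  45  59  73  80  77  64  53  85 129
  152 145]
 [ 96 100 106 109 110 113 112  98  62  33  28  32  35  33  31  42  84 129
  150 139]
 [ 96 100 106 109 110 112 111  99  66  34  25  24  24  22  24  41  84 129
  148 133]
 [ 96 100 106 109 110 111 112 101  70  36  25  24  24  21  23  40  83 128
  144 127]
 [ 97 101 106 109 110 111 111 101  70  38  24  23  24  23  23  41  83 125
  138 116]]
hinge [ 608.6392927  -130.98435412]
[185.58574131 596.29617433 240.96740141]
```

{"fn": "arm_command", "kwargs": {
  "rows": [0,0,0,-0.83,-1,0,0.1,0,0,0,-0.83,-1,0,0.1,0,0,0,-0.83,-1,0,0.1,0,0,0,-0.83,-1,0,0.1]
}}

```text
t: 0.5
ee_pos: [225.8, 499.7, 241.7]
orientation: [-0.475, -3.105, 0.0]
ft_force: [0.4, 0.3, 0.5]
width: 59.3
grasp_force: 0.0
```

{"fn": "arm_command", "kwargs": {
  "rows": [0,0,0,-0.83,-1,0,0.1,0,0,0,-0.83,-1,0,0.1,0,0,0,-0.83,-1,0,0.1,0,0,0,-0.83,-1,0,0.1]
}}

```text
t: 0.9
ee_pos: [265.5, 405.1, 242.0]
orientation: [0.475, 3.105, 0.002]
ft_force: [0.2, 1.0, 0.3]
width: 48.2
grasp_force: 0.0
```

{"fn": "arm_command", "kwargs": {
  "rows": [0,0,0,-0.83,-1,0,0.1,0,0,0,-0.83,-1,0,0.1,0,0,0,-0.83,-1,0,0.1,0,0,0,-0.83,-1,0,0.1]
}}

```text
t: 1.3
ee_pos: [305.3, 309.5, 242.0]
orientation: [0.474, 3.105, 0.002]
ft_force: [-0.2, 0.4, -0.0]
width: 48.2
grasp_force: 0.0
```

{"fn": "arm_command", "kwargs": {
  "rows": [0,0,0,-0.83,-1,0,0.1,0,0,0,-0.83,-1,0,0.1,0,0,0,-0.83,-1,0,0.1,0,0,0,-0.83,-1,0,0.1]
}}

```text
t: 1.7
ee_pos: [345.1, 213.4, 242.0]
orientation: [0.474, 3.105, 0.002]
ft_force: [0.2, -0.2, -0.2]
width: 48.4
grasp_force: 0.0
```

{"fn": "arm_command", "kwargs": {
  "rows": [0,0,0,-0.83,-1,0,0.1,0,0,0,-0.83,-1,0,0.1,0,0,0,-0.83,-1,0,0.1,0,0,0,-0.83,-1,0,0.1]
}}

```text
t: 2.1
ee_pos: [384.5, 117.2, 241.8]
orientation: [0.474, 3.106, 0.001]
ft_force: [-1.1, 0.8, -0.1]
width: 48.5
grasp_force: 0.0
```

{"fn": "arm_command", "kwargs": {
  "rows": [0,0,0,-0.83,-1,0,0.1,0,0,0,-0.83,-1,0,0.1,0,0,0,-0.83,-1,0,0.1,0,0,0,-0.83,-1,0,0.1]
}}

```text
t: 2.5
ee_pos: [423.9, 21.4, 241.5]
orientation: [-0.472, -3.105, -0.001]
ft_force: [-0.2, 1.1, 0.2]
width: 48.4
grasp_force: 0.0
```

{"fn": "arm_command", "kwargs": {
  "rows": [0,0,0,-0.83,-1,0,0.1,0,0,0,-0.83,-1,0,0.1,0,0,0,-0.83,-1,0,0.1,0,0,0,-0.83,-1,0,0.1]
}}

```text
t: 2.9
ee_pos: [463.2, -74.4, 241.3]
orientation: [-0.471, -3.105, -0.001]
ft_force: [-0.2, -0.6, -0.9]
width: 48.2
grasp_force: 0.0
```

{"fn": "arm_command", "kwargs": {
  "rows": [0,0,0,-0.83,-1,0,0.1,0,0,0,-0.83,-1,0,0.1,0,0,0,-0.83,-1,0,0.1,0,0,0,-0.83,-1,0,0.1]
}}

```text
t: 3.3
ee_pos: [502.7, -170.3, 241.2]
orientation: [-0.471, -3.105, -0.001]
ft_force: [0.2, 0.0, -0.7]
width: 48.0
grasp_force: 0.0
```

{"fn": "arm_command", "kwargs": {
  "rows": [0,0,0.183,0,0,0,0.1,0,0,0.183,0,0,0,0.1,0,0,0.183,0,0,0,0.1,0,0,0.183,0,0,0,0.1]
}}

```text
t: 3.7
ee_pos: [501.8, -168.9, 241.5]
orientation: [-1.337, -2.841, -0.001]
ft_force: [0.0, 0.2, 0.0]
width: 48.1
grasp_force: 0.0
```

{"fn": "arm_command", "kwargs": {
  "rows": [0,0,0.183,0,0,0,0.1,0,0,0.183,0,0,0,0.1,0,0,0.183,0,0,0,0.1,0,0,0.183,0,0,0,0.1]
}}

```text
t: 4.1
ee_pos: [501.8, -168.8, 241.5]
orientation: [-2.088, -2.345, 0.0]
ft_force: [0.5, 0.2, -0.3]
width: 48.5
grasp_force: 0.0
```

{"fn": "arm_command", "kwargs": {
  "rows": [0,0,0.183,0,0,0,0.1,0,0,0.183,0,0,0,0.1,0,0,0.183,0,0,0,0.1,0,0,0.183,0,0,0,0.1,0,0,0.183,0,0,0,0.1]
}}

```text
t: 4.6
ee_pos: [502.0, -169.2, 241.5]
orientation: [-2.663, -1.664, 0.001]
ft_force: [-0.7, -1.0, 0.4]
width: 48.3
grasp_force: 0.0
```

```bash
cat >> h.py <<'E'
from scipy.spatial.transform import Rotation as R
def wcast(o,u,v,z):
    p=ctrl.camera_params('wrist');T=p['tool_from_camera'];M=R.from_rotvec(o['orientation']).as_matrix()
    r=M@T[:3,:3]@np.linalg.solve(p['camera_matrix'],[u,v,1.]);c=M@T[:3,3]+o['ee_pos']
    return c+r*(z-c[2])/r[2]
def wproj(o,X):
    p=ctrl.camera_params('wrist');T=p['tool_from_camera'];M=R.from_rotvec(o['orientation']).as_matrix()
    c=np.linalg.inv(T)@np.append(M.T@(np.asarray(X)-o['ee_pos']),1);q=p['camera_matrix']@c[:3];return q[:2]/q[2]
E
python3 - <<'E'
from h import *
o=ctrl.get_obs();print(o['t'],o['ee_pos'],R.from_rotvec(o['orientation']).as_matrix().round(3),o['qpos'])
shot('wrist','w1.png');print(wproj(o,[542.5,-265.5,93]),wproj(o,[608.6,-131.5,36]))
E
```

```text
4.6 [ 501.95819138 -169.24865986  241.5450105 ] [[ 0.439  0.899 -0.001]
 [ 0.899 -0.439  0.001]
 [ 0.    -0.001 -1.   ]] [-3.47938434e-01  2.84559876e-01  1.83931040e+00  5.69810663e-04
  1.01907141e+00  1.05808831e-01]
[387.96481312 250.92476557] [385.87397211 115.41619481]
```

View pics/w1.png

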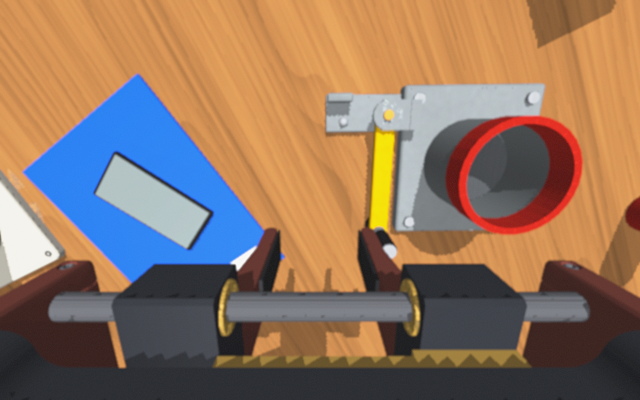

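The wrist view shows the post top at (389,251), where I predicted it, and the hinge at (388,115). I move above the post, lower, and cage it.

{"fn": "arm_command", "kwargs": {
  "rows": [0,0,0,-0.86,0.985,0,0.1,0,0,0,-0.86,0.985,0,0.1,0,0,0,-0.86,0.985,0,0.1,0,0,0,-0.86,0.985,0,0.1,0,0,0,-0.86,0.985,0,0.1]
}}

```text
t: 5.15
ee_pos: [542.5, -267.0, 241.2]
orientation: [-2.663, -1.664, 0.001]
ft_force: [0.2, -0.3, 0.5]
width: 48.6
grasp_force: 0.0
```

{"fn": "arm_command", "kwargs": {
  "rows": [0,0,0,0,0,0.69,0.1,0,0,0,0,0,0.69,0.1,0,0,0,0,0,0.69,0.1]
}}

```text
t: 5.45
ee_pos: [541.9, -266.9, 185.5]
orientation: [-2.661, -1.663, 0.003]
ft_force: [1.0, 1.2, 0.3]
width: 48.2
grasp_force: 0.0
```

{"fn": "arm_command", "kwargs": {
  "rows": [0,0,0,0,0,0.3,0.1,0,0,0,0,0,0.69,0.1,0,0,0,0,0,0.69,0.1]
}}

```text
t: 5.75
ee_pos: [541.8, -267.4, 129.9]
orientation: [-2.662, -1.661, 0.003]
ft_force: [-0.1, 1.6, 0.2]
width: 48.2
grasp_force: 0.0
```

{"fn": "arm_command", "kwargs": {
  "rows": [0,0,0,0,0,0.2,0.1,0,0,0,0,0,0.4,0.1,0,0,0,0,0,0.69,0.1,0,0,0,0,0,0.69,0.1,0,0,0,0,0,0.69,0.1]
}}

```text
t: 6.25
ee_pos: [543.2, -268.7, 76.1]
orientation: [-2.665, -1.662, 0.001]
ft_force: [-0.6, -0.2, 1.2]
width: 48.5
grasp_force: 0.0
```

{"fn": "arm_command", "kwargs": {
  "rows": [0,0,0,0,0,0,-0.36,0,0,0,0,0,0,-0.36,0,0,0,0,0,0,-0.36,0,0,0,0,0,0,-0.36,0,0,0,0,0,0,-0.36]
}}

```text
t: 6.75
ee_pos: [543.3, -268.7, 76.4]
orientation: [2.666, 1.662, 0.0]
ft_force: [0.4, -0.6, 0.4]
width: 28.2
grasp_force: 0.0
```

Run:
```python
from h import *
o=ctrl.get_obs();print(o['t'],o['ee_pos'],o['width'],o['qpos'])
a,_=shot('top','t2.png');b,_=shot('wrist','w2.png')
a=cv2.resize(a[160:280,360:500],(560,480));cv2.imwrite('pics/c2.png',np.hstack([a[:,:400],cv2.resize(b[:,180:520],None,fx=1,fy=1.2)])[:,:,::-1])
```

```text
6.75 [ 543.29252412 -268.71653376   76.37725632] 28.180109945001906 [-4.78961402e-01  6.19018712e-01  1.75945085e+00  7.92388634e-06
  7.62707510e-01 -2.32454263e-02]
```

View pics/c2.png

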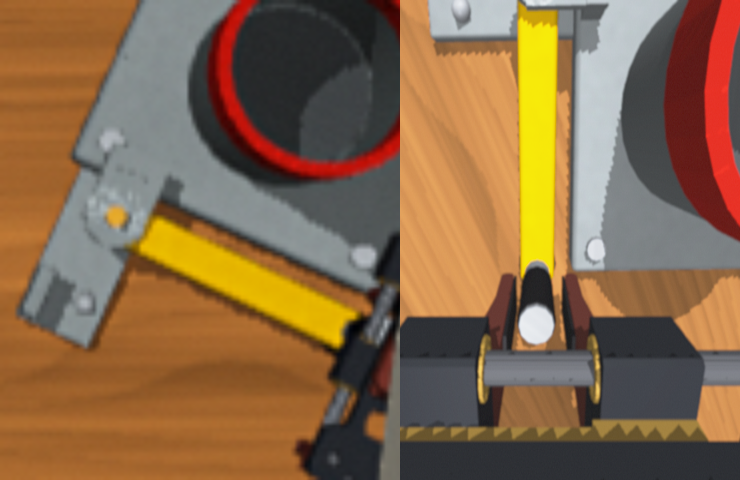

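The post sits between the fingers. Now I swing it along the arc, hinge 150 mm along tool +x.

{"fn": "arm_command", "kwargs": {
  "rows": [0,0,0.025,0.006,-0.147,0,-0.36,0,0,0.05,0.023,-0.293,0,-0.36,0,0,0.075,0.052,-0.438,0,-0.36,0,0,0.1,0.092,-0.579,0,-0.36,0,0,0.125,0.143,-0.718,0,-0.36]
}}

```text
t: 7.35
ee_pos: [496.6, -233.2, 76.2]
orientation: [2.94, 1.105, 0.001]
ft_force: [1.5, -0.5, 0.2]
width: 28.4
grasp_force: 0.4
```

{"fn": "arm_command", "kwargs": {
  "rows": [0,0,0.025,0.006,-0.147,0,-0.36,0,0,0.05,0.023,-0.293,0,-0.36,0,0,0.075,0.052,-0.438,0,-0.36,0,0,0.1,0.092,-0.579,0,-0.36,0,0,0.125,0.143,-0.718,0,-0.36]
}}

```text
t: 7.85
ee_pos: [467.1, -182.3, 76.2]
orientation: [3.1, 0.51, 0.0]
ft_force: [-0.2, -0.3, -0.8]
width: 28.6
grasp_force: 0.4
```

Run:
```python
from h import *
o=ctrl.get_obs();print(o['t'],o['ee_pos'],o['width'],o['qpos'])
a,_=shot('top','t3.png');b,_=shot('wrist','w3.png')
a=cv2.resize(a[120:300,340:500],(480,540))[:480];cv2.imwrite('pics/c3.png',np.hstack([a[:,:400],cv2.resize(b[:,180:520],None,fx=1,fy=1.2)])[:,:,::-1])
```

```text
7.85 [ 467.09574411 -182.3253326    76.20779429] 28.610737696547428 [-3.95776885e-01  5.12212533e-01  1.99451659e+00 -3.13155858e-04
  6.34448755e-01  8.49005617e-01]
```

View pics/c3.png

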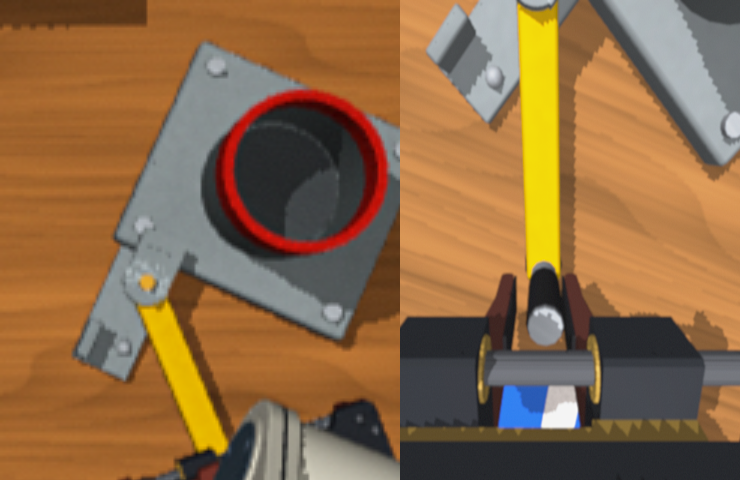

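{"fn": "arm_command", "kwargs": {
  "rows": [0,0,0.025,0.006,-0.147,0,-0.36,0,0,0.05,0.023,-0.293,0,-0.36,0,0,0.075,0.052,-0.438,0,-0.36,0,0,0.1,0.092,-0.579,0,-0.36,0,0,0.125,0.143,-0.718,0,-0.36]
}}

```text
t: 8.45
ee_pos: [459.7, -124.6, 76.2]
orientation: [3.14, -0.101, 0.0]
ft_force: [-0.8, -1.2, 0.2]
width: 28.4
grasp_force: 0.5
```

{"fn": "arm_command", "kwargs": {
  "rows": [0,0,0.0125,0.002,-0.074,0,-0.36,0,0,0.025,0.006,-0.147,0,-0.36,0,0,0.0375,0.013,-0.22,0,-0.36,0,0,0.05,0.023,-0.293,0,-0.36,0,0,0.05,0.023,-0.293,0,-0.36]
}}

```text
t: 8.95
ee_pos: [463.0, -101.3, 76.1]
orientation: [3.123, -0.342, -0.0]
ft_force: [-1.1, -1.1, 0.9]
width: 28.3
grasp_force: 0.3
```

{"fn": "arm_command", "kwargs": {
  "rows": [0,0,0.0125,0.002,-0.074,0,-0.36,0,0,0.025,0.006,-0.147,0,-0.36,0,0,0.0375,0.013,-0.22,0,-0.36,0,0,0.05,0.023,-0.293,0,-0.36,0,0,0.05,0.023,-0.293,0,-0.36]
}}

```text
t: 9.45
ee_pos: [470.2, -78.7, 76.1]
orientation: [-3.086, 0.586, -0.001]
ft_force: [0.6, 0.3, 0.1]
width: 27.9
grasp_force: 0.0
```

Run:
```python
from h import *
o=ctrl.get_obs();print(o['t'],o['ee_pos'],o['width'],o['qpos'],o['ft_force'],o['grasp_force'])
a,_=shot('top','t4.png');b,_=shot('wrist','w4.png')
a=cv2.resize(a[120:300,340:500],(480,540))[:480];cv2.imwrite('pics/c4.png',np.hstack([a[:,:400],cv2.resize(b[:,180:520],None,fx=1,fy=1.2)])[:,:,::-1])
```

```text
9.45 [470.23582669 -78.69627835  76.14232546] 27.927667517635054 [-1.90867466e-01  4.88529143e-01  2.04775368e+00  2.51748445e-04
  6.04754233e-01  1.75497053e+00] [0.64264102 0.26111551 0.09831308] 0.0
```

View pics/c4.png

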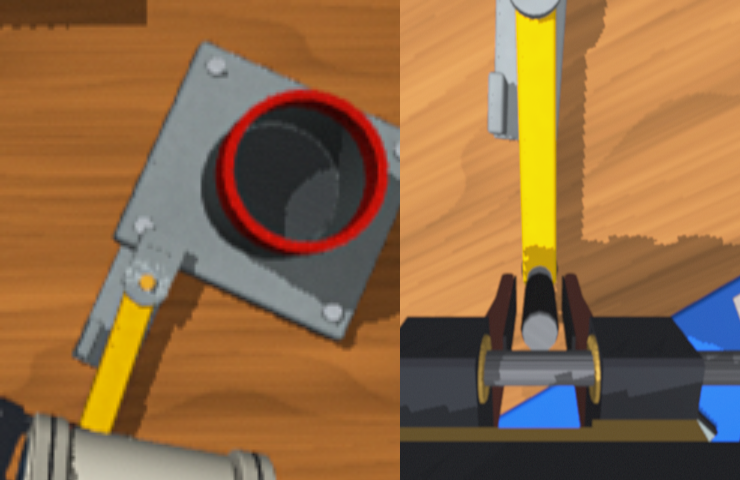

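{"fn": "arm_command", "kwargs": {
  "rows": [0,0,0.0083,0.001,-0.049,0,-0.36,0,0,0.0167,0.003,-0.098,0,-0.36,0,0,0.0167,0.003,-0.098,0,-0.36]
}}

```text
t: 9.85
ee_pos: [473.1, -71.6, 76.1]
orientation: [-3.07, 0.668, -0.001]
ft_force: [-0.1, 0.4, 0.4]
width: 28.2
grasp_force: 0.0
```

{"fn": "arm_command", "kwargs": {
  "rows": [0,0,0.0083,0.001,-0.049,0,-0.36,0,0,0.0167,0.003,-0.098,0,-0.36,0,0,0.0167,0.003,-0.098,0,-0.36]
}}

```text
t: 10.15
ee_pos: [476.6, -64.5, 76.1]
orientation: [-3.051, 0.748, -0.001]
ft_force: [0.0, 0.4, -0.9]
width: 28.0
grasp_force: 0.0
```

Run:
```python
from h import *
o=ctrl.get_obs();print(o['t'],o['ee_pos'],o['width'],o['ft_force'],o['grasp_force'])
a,_=shot('top','t5.png');b,_=shot('wrist','w5.png')
a=cv2.resize(a[120:300,340:500],(480,540))[:480];cv2.imwrite('pics/c5.png',np.hstack([a[:,:400],cv2.resize(b[:,180:520],None,fx=1,fy=1.2)])[:,:,::-1])
for f in ('t4','t5'):
    im=np.load(f'pics/{f}.png.npz')['im'];y=cv2.inRange(cv2.cvtColor(im,cv2.COLOR_RGB2HSV),(20,150,120),(32,255,255));y[:,:340]=0;y[:,420:]=0;y[:218]=0
    w=np.array([cast('top',u,v,36)[:2] for v,u in np.argwhere(y)],np.float32);l=cv2.fitLine(w,2,0,.01,.01).ravel();print(len(w),np.degrees(np.arctan2(l[1],l[0])))
```

```text
10.15 [476.56567157 -64.52336091  76.12025103] 28.04418024138296 [ 0.01120759  0.40779479 -0.86021586] 0.0
491 -20.027452
476 -26.03359
```

View pics/c5.png

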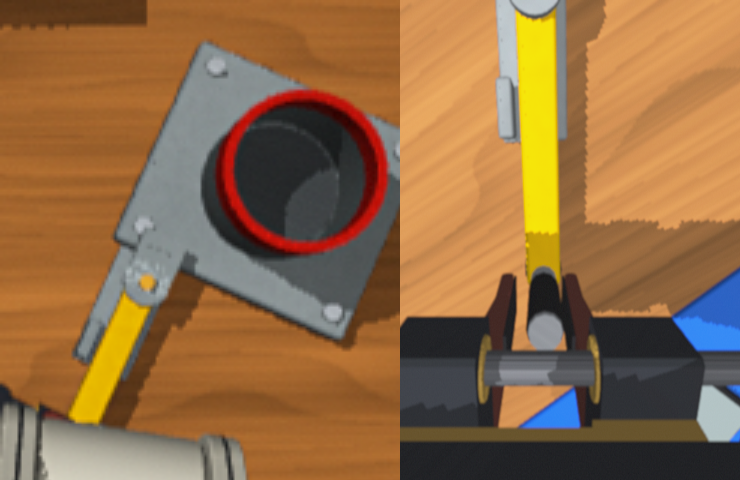

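{"fn": "arm_command", "kwargs": {
  "rows": [0,0,0.0083,0.001,-0.049,0,-0.36,0,0,0.0083,0.001,-0.049,0,-0.36]
}}

```text
t: 10.45
ee_pos: [477.0, -63.2, 76.0]
orientation: [3.038, -0.784, -0.002]
ft_force: [-4.8, -18.4, 2.0]
width: 28.3
grasp_force: 9.3
```

{"fn": "arm_command", "kwargs": {
  "rows": [0,0,0.0083,0.001,-0.049,0,-0.36,0,0,0.0083,0.001,-0.049,0,-0.36]
}}

```text
t: 10.65
ee_pos: [477.5, -62.7, 75.8]
orientation: [3.025, -0.819, -0.005]
ft_force: [-11.9, -43.4, 4.0]
width: 28.6
grasp_force: 21.7
```

It's against the hard stop: the force rose to 43 N with almost no further motion. I ease off, open and lift away.

{"fn": "arm_command", "kwargs": {
  "rows": [0,0,0,0,0.07,0,-0.2,0,0,0,0,0.09,0,0.1,0,0,0,0,0.09,0,0.1,0,0,0,0,0.09,0,0.1,0,0,0,0,0.09,0,0.1]
}}

```text
t: 11.15
ee_pos: [476.7, -63.4, 76.1]
orientation: [-3.03, 0.828, -0.0]
ft_force: [0.3, 0.1, 0.8]
width: 48.4
grasp_force: 0.0
```

{"fn": "arm_command", "kwargs": {
  "rows": [0,0,0,0,0,-0.3,0.1,0,0,0,0,0,-0.7,0.1,0,0,0,0,0,-1,0.1,0,0,0,0,0,-1,0.1]
}}

```text
t: 11.55
ee_pos: [478.6, -63.7, 158.9]
orientation: [-3.03, 0.828, -0.009]
ft_force: [1.2, -0.2, -0.1]
width: 48.1
grasp_force: 0.0
```

{"fn": "arm_command", "kwargs": {
  "rows": [0,0,0,-1,0,-0.5,0.1,0,0,0,-1,0,-1,0.1,0,0,0,-1,0,-1,0.1,0,0,0,-1,0,-1,0.1]
}}

```text
t: 11.95
ee_pos: [407.7, -22.4, 237.2]
orientation: [-3.03, 0.827, -0.005]
ft_force: [-0.3, 0.2, 0.4]
width: 48.4
grasp_force: 0.0
```

Run:
```python
from h import *
o=ctrl.get_obs();print(o['t'],o['ee_pos'],o['width'],o['ft_force'])
a,_=shot('top','t6.png');b,_=shot('side','s6.png')
cv2.imwrite('pics/c6.png',np.hstack([cv2.resize(a[100:290,160:500],(400,400)),cv2.resize(b[110:350,200:440],(400,400))])[:,:,::-1])
for f in ('t5','t6'):
    im=np.load(f'pics/{f}.png.npz')['im'];y=cv2.inRange(cv2.cvtColor(im,cv2.COLOR_RGB2HSV),(20,150,120),(32,255,255));y[:,:340]=0;y[:,420:]=0;y[:218]=0;y[255:]=0
    w=np.array([cast('top',u,v,36)[:2] for v,u in np.argwhere(y)],np.float32);l=cv2.fitLine(w,2,0,.01,.01).ravel();print(len(w),np.degrees(np.arctan2(l[1],l[0])))
```

```text
11.95 [407.72237864 -22.41891394 237.2370335 ] 48.38798383476584 [-0.26215297  0.15166947  0.40747515]
408 -26.428846
408 -26.428846
```

View pics/c6.png

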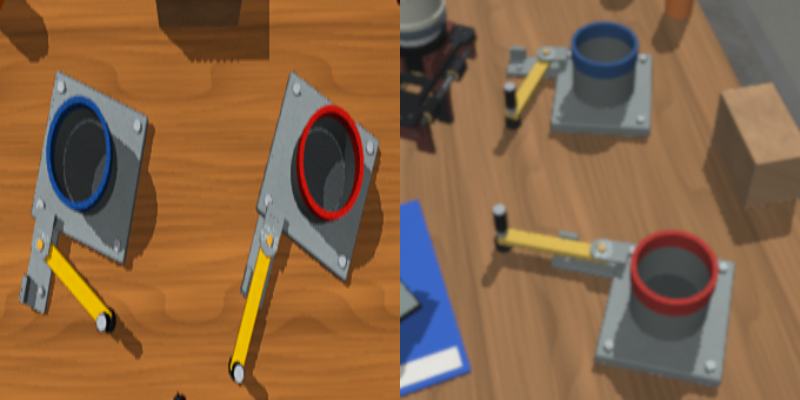

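The red stand's leg is fully out and against its stop, at the same angle after release (-26.4°). The tube is still in place, the blue leg is folded as before, and the arm is clear.

```bash
python3 -c "
from workcell import ctrl
print(ctrl.close_job())"
```

```text
the job is handed in; nothing more can be done
None
```

The red-banded tube's stabiliser leg is swung out against its stop and released, with the tube still on its stand and the blue-banded stand's leg left folded; the job was handed in at about 12 s.

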